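# Fill the gap in the sleeve rack, then show the odd connector to the inspection camera

## Task

Two fittings were left on the bench: set the grey pipe sleeve down gently, upright, in the middle of the gap in the row on the wooden rack, in line with the sleeves standing there. Then pick up the odd one, the brass hose connector, and hold it in the air in front of the inspection camera with its barbed tail pointing straight at the lens, level and centred on the lens, the tail's tip 8 cm from the glass; finish while still holding it there, steady. Do not touch the camera, and leave the standing sleeves, tin, screwdriver and bowl where they are.

Things in the scene. Friction and masses are not known exactly. Their poses are not given: they have to be found in the camera images.
- rack: low wooden rack fixed to the bench: board 130 mm deep (x), 340 mm long (y), its upper face 50 mm above the bench; along its far (+x) edge a lip 8 mm thick, 10 mm above the board. Origin on the bench under the board's centre, z up. The row of sleeves runs along y on the board's middle line (x = 0)
- sleeve: the loose sleeve that stands on the bench: grey plastic pipe sleeve, an open tube standing upright, 48 mm outside diameter, 40 mm bore, 60 mm tall, about 70 g; origin at the centre of its lower end, z up along the tube
- sleeve_a: the sleeve at the rack's +y end of the row, beside the gap: grey plastic pipe sleeve, an open tube standing upright, 48 mm outside diameter, 40 mm bore, 60 mm tall, about 70 g; origin at the centre of its lower end, z up along the tube. The middle of the gap is 66 mm from it toward the rack's -y, halfway to sleeve_b
- sleeve_b: second sleeve standing in the row, on the other side of the gap, 132 mm from sleeve_a: grey plastic pipe sleeve, an open tube standing upright, 48 mm outside diameter, 40 mm bore, 60 mm tall, about 70 g; origin at the centre of its lower end, z up along the tube
- sleeve_c: third sleeve standing in the row, 66 mm beyond sleeve_b: grey plastic pipe sleeve, an open tube standing upright, 48 mm outside diameter, 40 mm bore, 60 mm tall, about 70 g; origin at the centre of its lower end, z up along the tube
- connector: brass hose connector lying on the bench, about 0.2 kg: square body 40 mm long (x), 38 mm wide and high, to grip by; on its +x a barbed tail 21 mm thick, 38 mm long, on its -x a threaded end 31 mm thick, 16 mm long. Origin: centre of the body's underside; x points along its axis to the tail's tip, 19 mm above the underside. The tail points to world +y within 0.8 rad
- tail_tip (a point): centre of the free end of the connector's tail, on its axis, 58 mm from the middle of the square body; same axes as the connector
- stand: fixed camera stand: steel foot 120 x 130 mm, 14 mm thick, reaching 40 mm forward (-x) of the origin; behind it a post 20 mm thick, top 290 mm above the bench, carrying a grey camera head 50 mm square with a black lens barrel. Origin on the bench; the lens looks along -x
- lens (a point): centre of the lens glass (rim 44 mm wide), 45 mm in front of the stand's origin, 170 to 240 mm above the bench (varies, but stays put during the job). Axes as the stand's: the camera looks level along -x, z is up; the tail's tip belongs at x = -80 mm, y = z = 0, with the connector's x along the lens's +x
- tin: tin standing on the bench, 54 mm in diameter, 75 mm tall, to be left alone; origin at the centre of its underside
- screwdriver: screwdriver with a red handle lying on the bench, about 200 mm long along its x, to be left alone; origin under its middle
- bowl: white bowl, 100 mm wide, 45 mm high, to be left alone; origin at the centre of its underside
Things that resemble listed ones, but are neither listed nor needed, are in the scene too. Leave any red look-alike of the sleeve_c alone. Of the things that look like the connector, the smaller one is meant.

How it is judged:
By the outcome, as a careful person would: the job done as asked, in the order asked, and still so for the second after the job is handed in, while the arm keeps its last pose, push and grip.
It also fails if it takes over 48 s, if anything falls off the work surface, if the arm or the gripper's body presses on something with over 40 N, if the wrist force passes 120 N, or if a joint passes its speed limit or range.

## Robot

A 6-joint arm with a two-finger parallel gripper is mounted at the origin on the work surface. World frame = base frame: x ahead of the robot, y to its left, z up, the work surface at z = 0. Lengths are in m, angles in rad, forces in N, time in s.
With the tool pointing down it reaches from about 0.25 to 0.725 m from the base axis. Payload 4 kg.
Tool frame: the origin (TCP) lies at the very end of the fingers, on their centre line; the grasp point (between the pads) lies 19 mm behind it; z points along the fingers, x is the direction in which the jaws open and shut, and the axes are right-handed (so a half turn about z gives the same grasp; the last joint's range is limited). The gripper opens to 85 mm and grips with 20 to 120 N. Pads are 22 mm wide; open, the fingers measure 114 mm over their backs; the gripper's body (76 mm by 85 mm) begins 54 mm behind the grasp point. The pads swing forward as they close: fully open they stand 13 mm farther back than shut.
Start: joints at [1.112, 0.241, 0.005, 1.335, 0, 1.571], TCP at [0.221, 0.448, 0.231] pointing down, gripper open.
Joint ranges: [-2.72, 2.72], [-1.05, 1.87], [-1.09, 1.28], [-1.99, 2.15], [-1.42, 1.44], [-3.14, 3.14]. Speed limits (rad/s): [2.79, 2.79, 3.14, 3.14, 3.14, 3.14].

## Interface

Orientations are given as a unit quaternion [x, y, z, w].
In Python, from workcell import sensors, vision, order gives the robot as it stands.
- The arm moves only by the tool step_arm, never from a script. Its argument "series" is a list of rows, each a list of 4 numbers: the shift along the tool's x, y, z in m, then the turn about the tool's z in rad. In form: [[x, y, z, roll], ...]. A call has exactly 8 rows; each row shifts and turns the commanded pose from where the row before left it, along the tool's axes as they then stand; what a row does not reach is not made up. A row lasts 1/10 s, in which the tool goes at most 50 mm and 8.59 degrees, less where a joint would pass 70% of its speed; a pose out of reach is approached as far as the arm can. A call with a gripper value outside its range is refused whole. "fingers" is the finger opening in m, from 0 to 0.0854, set as the call begins (left out, the last holds). The fingers move at their own pace and stop on an object; the grip force is fixed at half the most. Time passes only in rows, so rows that do not move let the fingers close, or fill a call up. It gives the time, the measured TCP pose, the force and the opening at its end, in the units of the state.
- sensors.get_obs(): the state, without advancing time (a new reading comes with each control period).
- vision.camera(name): name is "scene" or "top" or "wrist"; returns (picture, depth): 480x640x3 uint8, red, green, blue; 480x640 float32, m along the optical axis (not along the pixel's ray), 0 where there is no reading.
- vision.camera_info(name): a dict with "mtx" (3x3 intrinsics, pixels), "T" (4x4, takes a point from camera to world coordinates). Camera axes: x right, y up, looking along -z (the intrinsics and any distortion apply to the point x, -y, -z); pixel columns grow to the right and rows downward; lengths in m; the calibration is good to about 2 mm. A picture is of the moment at which its call begins: read the wrist's pose just before it. camera_info takes no time and is no camera call; for the wrist camera it gives the pose at the moment of the call.
- order.job_done(): hands the job in, once; it reports no verdict.
The state is a dict: "clock": time; "joint_pos": joint angles; "joint_vel": joint speeds; "tau": joint torques, N m; "eef_pos": TCP position; "tool_rot": TCP orientation; "ft_force": force on the tool from outside, world axes, zero at the start; "ft_torque": the same for the moment, N m; "grip_width": finger opening in m.
Only numpy, scipy, OpenCV 4.12 (cv2) and the standard library are available. Lean on these libraries where they do the work, as an engineer would, in place of code of your own. Each camera call takes 0.05 s, during which the arm holds its last target. There are 200 camera calls.

## Working session

There is one attempt and no reset: what is moved stays moved. The work goes in short steps, Python scripts to look and compute and a tool call to move; the robot and the scene stay as the last step left them, time stands still between calls to the robot, and variables do not carry over. Pictures are saved under pics/ and viewed, about 8 in all and at most 12, crops included, and the job is handed in when it is done.

Besides the shell and the picture viewer there is one more tool, called after "Call:" as name([rows], argument=value, ...), one row to a line, values as JSON. step_arm: Moves the arm, as the interface text tells. Its arguments: {"type":"object","properties":{"series":{"type":"array","items":{"type":"array","items":{"type":"number"}}},"fingers":{"type":"number"}},"required":["series"]}

```bash
ls; mkdir -p pics; cat > h.py <<'E'
import numpy as np, cv2
from workcell import sensors, vision, order
def shot(n,f=None):
    info=vision.camera_info(n); p,d=vision.camera(n)
    if f: cv2.imwrite(f'pics/{f}.png',p[:,:,::-1])
    np.savez(f'last_{n}.npz',p=p,d=d,K=info['mtx'],T=info['T']); return p,d,info
def load(n):
    z=np.load(f'last_{n}.npz'); return z['p'],z['d'],z['K'],z['T']
def cloud(d,K,T):
    v,u=np.mgrid[:d.shape[0],:d.shape[1]]
    P=np.stack([(u-K[0,2])/K[0,0]*d,-(v-K[1,2])/K[1,1]*d,-d],-1)
    W=P@T[:3,:3].T+T[:3,3]; W[d<=0]=np.nan; return W
E
python3 - <<'E'
from h import *
print(sensors.get_obs())
for n in('scene','top'):
    p,d,i=shot(n,n+'0'); print(n,i, (d>0).mean())
E
```

```text
pics
{'clock': 0.0, 'joint_pos': array([ 1.11201361e+00,  2.41442478e-01,  3.75411030e-03,  1.33520237e+00,
       -3.39011349e-06,  1.57080752e+00]), 'joint_vel': array([-1.72765617e-04,  1.49622530e-03,  1.05376905e-03,  1.91623611e-04,
        7.98287696e-04, -8.46001188e-05]), 'tau': array([-6.69177371e-04, -3.72320938e+01,  2.52405864e+01,  1.70071644e-02,
        3.26249040e-05, -3.03201261e-06]), 'eef_pos': array([0.22115527, 0.4477406 , 0.23040963]), 'tool_rot': array([ 8.49371970e-01,  5.27793672e-01, -8.88564739e-04,  5.54157240e-04]), 'ft_force': array([-0.36530119,  0.31918142, -0.13307229]), 'ft_torque': array([ 0.00711491,  0.01079598, -0.03338399]), 'grip_width': 0.08526924393204896}
scene {'mtx': array([[498.28573722,   0.        , 314.86703998],
       [  0.        , 498.28573722, 235.96406277],
       [  0.        ,   0.        ,   1.        ]]), 'T': array([[ 0.37370517, -0.73742272,  0.5626297 ,  1.28448364],
       [ 0.92740058,  0.28626014, -0.2407972 , -0.3220982 ],
       [ 0.01651087,  0.61177027,  0.79086315,  1.13290925],
       [ 0.        ,  0.        ,  0.        ,  1.        ]])} 0.9958951822916666
top {'mtx': array([[579.06940872,   0.        , 312.55095828],
       [  0.        , 579.06940872, 231.7743503 ],
       [  0.        ,   0.        ,   1.        ]]), 'T': array([[-0.00509728,  0.9808419 , -0.19473874,  0.28588352],
       [-0.99985985, -0.0018935 ,  0.01663426, -0.01095704],
       [ 0.01594684,  0.19479624,  0.98071409,  1.5295368 ],
       [ 0.        ,  0.        ,  0.        ,  1.        ]])} 0.9959505208333334
```

View pics/scene0.png

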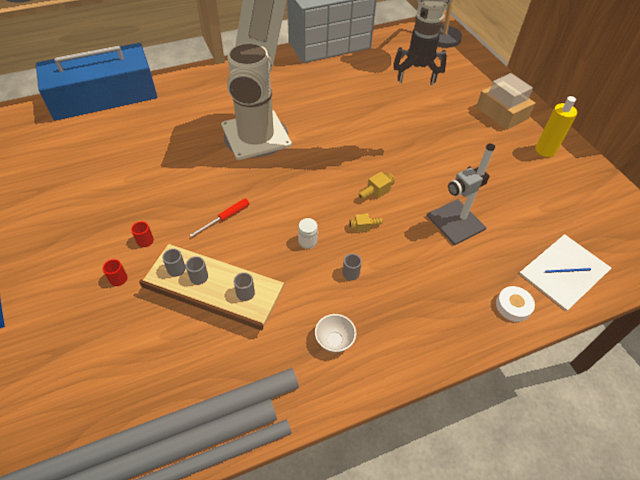

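View pics/top0.png

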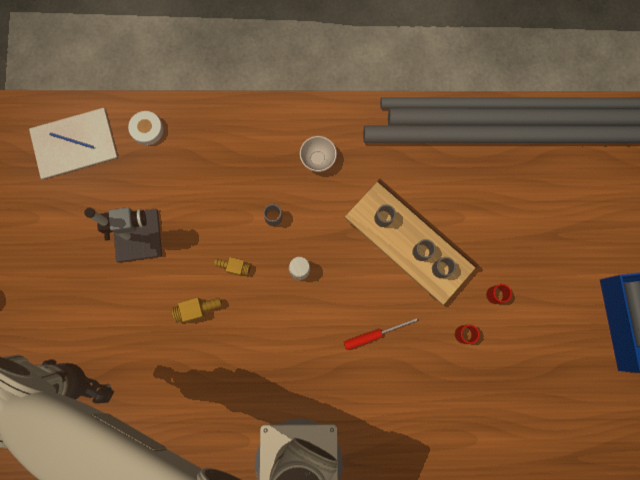

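The top view shows the following:
- **Loose sleeve:** (273,214).
- **Rack sleeves:** a (385,215), b (424,250), c (443,267), with the gap near (405,232).
- **Red look-alikes:** (499,294) and (467,334).
- **Brass connectors:** the smaller at (235,266) with its tail to the left (+y), and a larger one at (195,310) to leave alone.
- **Lens:** near (142,218), facing right (world −y).

Candidates for the sleeve are the grey one on the bench (273,214), the three in the rack, and the two red ones, so I choose (273,214). Of the two connectors I choose (235,266).

```bash
cat >> h.py <<'E'
def circ(p):
    A=np.c_[2*p,np.ones(len(p))]; s=np.linalg.lstsq(A,(p**2).sum(1),rcond=None)[0]
    return s[:2],np.sqrt(s[2]+s[0]**2+s[1]**2)
def ray(uv,z,K,T):
    uv=np.atleast_2d(uv).astype(float)
    r=np.c_[(uv[:,0]-K[0,2])/K[0,0],-(uv[:,1]-K[1,2])/K[1,1],-np.ones(len(uv))]@T[:3,:3].T
    return T[:3,3]+r*((z-T[2,3])/r[:,2])[:,None]
E
python3 - <<'E'
from h import *
for n,pts in (('top',dict(loose=(273,214),a=(385,215),b=(424,250),c=(443,267),conn=(235,266),big=(195,310),tin=(299,268),bowl=(318,154))),('scene',dict(loose=(352,266),a=(244,286),b=(197,269),c=(173,261),conn=(363,222)))):
    p,d,K,T=load(n); W=cloud(d,K,T)
    hsv=cv2.cvtColor(p,cv2.COLOR_RGB2HSV)
    b=W[150:300,330:340] if n=='top' else W[340:350,400:450]
    print(n,'bench z',np.nanmedian(W[330:345,280:330,2]) if n=='top' else np.nanmedian(b[...,2]))
    for k,(u,v) in pts.items():
        w=W[v-22:v+22,u-22:u+22].reshape(-1,3)
        if k in('conn','big'):
            m=cv2.inRange(hsv,(18,110,60),(32,255,255))
            M=np.zeros_like(m); M[v-25:v+25,u-28:u+28]=1
            w=W[(m>0)&(M>0)&(W[...,2]>.008)]
            q=w[w[:,2]>w[:,2].max()-.006]
            r=cv2.minAreaRect(w[:,:2].astype(np.float32)*1000)
            print(k,len(w),'zmax',w[:,2].max().round(4),'topmean',q[:,:2].mean(0).round(4),'rect',r)
            continue
        top=0.11 if k in 'abc' else {'tin':.075,'bowl':.045}.get(k,.06)
        q=w[abs(w[:,2]-top)<.006][:,:2]
        # outer edge fit: hull points
        h=cv2.convexHull(q.astype(np.float32)*1000)[:,0]
        (c,r)=circ(h); print(k,len(q),c.round(1),'r',r.round(1),'medz',np.median(w[abs(w[:,2]-top)<.006][:,2]).round(4))
E
```

```text
top bench z 0.000579523951994787
loose 87 [629.5  69.4] r 23.6 medz 0.0596
a 98 [ 616.1 -220.5] r 23.8 medz 0.1095
b 135 [ 509.2 -330.3] r 39.6 medz 0.1099
c 147 [ 495.6 -348.8] r 42.1 medz 0.1098
conn 382 zmax 0.0468 topmean [0.4921 0.1625] rect ((496.5191650390625, 177.05221557617188), (92.53738403320312, 37.377662658691406), 74.74823760986328)
big 713 zmax 0.0605 topmean [0.3781 0.2761] rect ((384.9381408691406, 261.78619384765625), (49.54443359375, 123.02225494384766), 16.469573974609375)
tin 281 [ 4.863e+02 -2.000e-01] r 24.3 medz 0.0751
bowl 213 [796.6 -51. ] r 49.0 medz 0.0443
scene bench z -0.00021011600139209108
loose 100 [631.4  64.7] r 24.0 medz 0.0585
a 103 [ 617.5 -224.4] r 23.5 medz 0.109
b 151 [ 508.4 -333.6] r 42.4 medz 0.1089
c 165 [ 507.7 -354. ] r 46.4 medz 0.1087
conn 347 zmax 0.0426 topmean [0.4975 0.1614] rect ((465.53143310546875, 168.83895874023438), (109.7503662109375, 92.74783325195312), 3.7999322414398193)
```

```bash
python3 - <<'E'
from h import *
a=[]
p,d,K,T=load('scene'); a.append(cv2.resize(p[140:250,345:505],(800,550),interpolation=cv2.INTER_CUBIC)[:, :, ::-1])
cv2.imwrite('pics/crop1.png',a[0])
E
```

```text
(no output)
```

View pics/crop1.png

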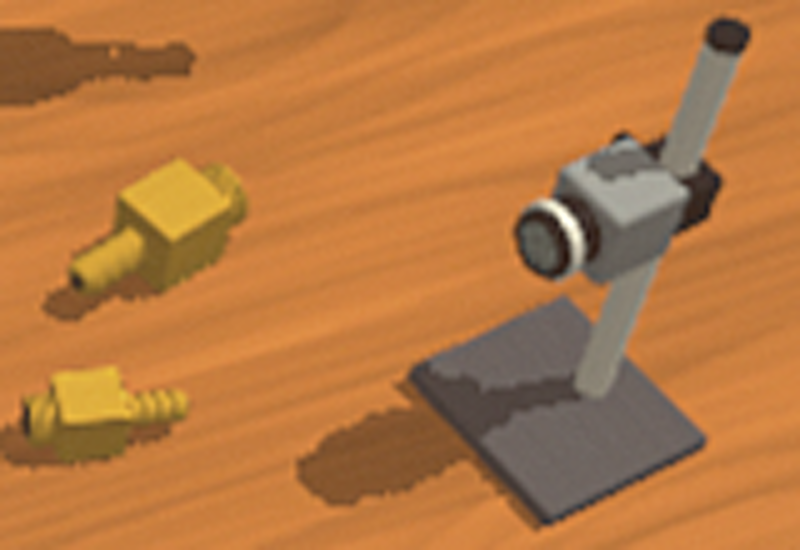

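The crop shows the small brass connector with its barbed tail pointing toward the stand, and the larger one above it. The lens glass is at about (540,243) in the crop, which is scene pixel (453,189).

```bash
python3 - <<'E'
from h import *
for n,box in (('top',(340,180,480,310)),('scene',(140,230,290,330))):
    p,d,K,T=load(n); W=cloud(d,K,T); u0,v0,u1,v1=box
    m=np.zeros(d.shape,np.uint8); m[v0:v1,u0:u1]=(W[v0:v1,u0:u1,2]>.1045)
    N,L,s,c=cv2.connectedComponentsWithStats(m,connectivity=4)
    for i in range(1,N):
        if s[i,4]>20:
            q=W[L==i][:,:2]; h=cv2.convexHull((q*1000).astype(np.float32))[:,0]; print(n,c[i].round(1),s[i,4],*circ(h))
    # rack board
    m=(abs(W[...,2]-.05)<.005); M=np.zeros_like(m); M[v0:v1,u0:u1]=1
    r=cv2.minAreaRect((W[m&M][:,:2]*1000).astype(np.float32)); print('board',r)
# stand
for n,box in (('top',(80,195,170,270)),('scene',(425,140,500,245))):
    p,d,K,T=load(n); W=cloud(d,K,T); u0,v0,u1,v1=box
    w=W[v0:v1,u0:u1]; f=abs(w[...,2]-.014)<.005
    q=w[f][:,:2]*1000; med=np.median(q,0); q=q[np.linalg.norm(q-med,axis=1)<100]
    print(n,'foot',cv2.minAreaRect(q.astype(np.float32)))
    hsv=cv2.cvtColor(p[v0:v1,u0:u1],cv2.COLOR_RGB2HSV)
    wh=(hsv[...,2]>170)&(hsv[...,1]<50)&(w[...,2]>.1)
    print('white ring',wh.sum(),np.nanmean(w[wh],0),w[wh].min(0),w[wh].max(0))
p,d,K,T=load('scene');W=cloud(d,K,T)
for v in range(182,198,2): print([tuple((W[v,u]*1000).round().astype(int)) for u in range(445,464,3)])
E
```

```text
top [385.7 213.2] 97 [ 616.05916747 -220.47197963] 23.78530925945447
top [428.9 248.2] 73 [ 526.14190739 -317.30896106] 23.43606946296958
top [418.  247.6] 26 [ 527.19905962 -310.72861378] 18.406596582306413
top [445.6 265.9] 100 [ 481.18091152 -365.10634573] 23.533629739193454
board ((557.0592651367188, -290.5595703125), (340.3670654296875, 140.99981689453125), 47.30317306518555)
scene [171.1 255.7] 104 [ 483.15163547 -369.71979991] 23.894917414788527
scene [194.7 263.5] 110 [ 528.25807506 -320.92823443] 24.124143375942538
scene [242.6 279.9] 101 [ 617.46431085 -224.42011664] 23.531755792290205
board ((528.489990234375, -323.095703125), (428.8071594238281, 155.5873260498047), 44.14577865600586)
top foot ((569.674072265625, 432.2864990234375), (141.11683654785156, 149.0254364013672), 15.377285957336426)
white ring 5 [0.58253771 0.37437572 0.20021264] [0.57962987 0.37194905 0.19602846] [0.58556198 0.3758502  0.20234021]
scene foot ((581.3467407226562, 425.9699401855469), (133.13043212890625, 123.85494995117188), 8.504780769348145)
white ring 66 [0.5933977  0.39502243 0.20125351] [0.56
[... 1974 characters left out ...]
nt64(181)), (np.int64(604), np.int64(392), np.int64(168))]
[(np.int64(473), np.int64(459), np.int64(1)), (np.int64(476), np.int64(467), np.int64(1)), (np.int64(481), np.int64(475), np.int64(3)), (np.int64(604), np.int64(363), np.int64(173)), (np.int64(605), np.int64(373), np.int64(169)), (np.int64(491), np.int64(501), np.int64(3)), (np.int64(607), np.int64(391), np.int64(164))]
[(np.int64(480), np.int64(455), np.int64(1)), (np.int64(479), np.int64(468), np.int64(-6)), (np.int64(489), np.int64(469), np.int64(5)), (np.int64(486), np.int64(485), np.int64(-5)), (np.int64(491), np.int64(491), np.int64(-2)), (np.int64(495), np.int64(500), np.int64(-2)), (np.int64(499), np.int64(508), np.int64(0))]
```

```bash
cat >> h.py <<'E'
def tool():
    o=sensors.get_obs(); from scipy.spatial.transform import Rotation as R
    M=R.from_quat(o['tool_rot']).as_matrix(); return o,M,np.arctan2(M[1,0],M[0,0])
def go(t,yaw=None):
    "tool-frame shift from here to world t (no roll before it); roll needed"
    o,M,y=tool(); s=M.T@(np.array(t)-o['eef_pos'])
    print('t',round(o['clock'],2),'pos',o['eef_pos'].round(4),'yaw',round(y,4),'tilt',(M[:,2]+[0,0,1]).round(4),'w',round(o['grip_width'],4),'F',o['ft_force'].round(1))
    r=None if yaw is None else -((yaw-y+np.pi)%(2*np.pi)-np.pi)
    print('shift(mm)',(s*1000).round(1),'roll',r)
def blend(t,yaw,n):
    "rows with even world shift and even roll"
    o,M,y=tool(); D=np.array(t)-o['eef_pos']; r=((yaw-y+np.pi)%(2*np.pi)-np.pi)/n
    for k in range(n):
        a=y+r*k; d=D/n
        print('[%.4f,%.4f,%.4f,%.3f]'%(np.cos(a)*d[0]+np.sin(a)*d[1], np.sin(a)*d[0]-np.cos(a)*d[1], -d[2], -r),end=', ')
    print()
E
python3 - <<'E'
from h import *
i=vision.camera_info('wrist'); o,M,y=tool(); T=i['T']
print(i['mtx']); print('cam in tool',M.T@(T[:3,3]-o['eef_pos'])); print((M.T@T[:3,:3]).round(3))
go([.58,.20,.231],-.749); blend([.58,.20,.231],-.749,16)
E
```

```text
[[351.1768371    0.         317.0683669 ]
 [  0.         351.1768371  244.10425177]
 [  0.           0.           1.        ]]
cam in tool [-0.00071118 -0.08122114 -0.14288553]
[[ 1.     0.    -0.   ]
 [ 0.    -0.948 -0.319]
 [-0.     0.319 -0.948]]
t 0.1 pos [0.2212 0.4478 0.2305] yaw 1.112 tilt [-0.0008 -0.0017  0.    ] w 0.0855 F [-0.3  0.3 -0.2]
shift(mm) [-6.330e+01  4.314e+02 -4.000e-01] roll 1.8609775872996153
[-0.0040,0.0270,-0.0000,0.116], [-0.0008,0.0272,-0.0000,0.116], [0.0024,0.0271,-0.0000,0.116], [0.0055,0.0267,-0.0000,0.116], [0.0086,0.0259,-0.0000,0.116], [0.0115,0.0247,-0.0000,0.116], [0.0143,0.0232,-0.0000,0.116], [0.0169,0.0214,-0.0000,0.116], [0.0193,0.0193,-0.0000,0.116], [0.0214,0.0169,-0.0000,0.116], [0.0232,0.0143,-0.0000,0.116], [0.0247,0.0115,-0.0000,0.116], [0.0259,0.0086,-0.0000,0.116], [0.0267,0.0055,-0.0000,0.116], [0.0271,0.0024,-0.0000,0.116], [0.0272,-0.0008,-0.0000,0.116],
```

```bash
python3 - <<'E'
from h import *
blend([.50,.24,.231],1.412,8)
E
```

```text
[-0.0079,0.0427,-0.0001,-0.038], [-0.0094,0.0424,-0.0001,-0.038], [-0.0110,0.0420,-0.0001,-0.038], [-0.0126,0.0416,-0.0001,-0.038], [-0.0142,0.0411,-0.0001,-0.038], [-0.0157,0.0405,-0.0001,-0.038], [-0.0172,0.0399,-0.0001,-0.038], [-0.0187,0.0392,-0.0001,-0.038],
```

Call:
step_arm([
  [-0.008,0.043,0,-0.038],
  [-0.009,0.042,0,-0.038],
  [-0.011,0.042,0,-0.038],
  [-0.013,0.042,0,-0.038],
  [-0.014,0.041,0,-0.038],
  [-0.016,0.04,0,-0.038],
  [-0.017,0.04,0,-0.038],
  [-0.019,0.039,0,-0.038],
])

```text
clock: 0.9
eef_pos: [0.501, 0.2394, 0.2308]
tool_rot: [0.759, 0.651, -0.0, -0.0]
ft_force: [0.7, 1.0, -0.7]
grip_width: 0.0854
```

```bash
python3 - <<'E'
from h import *
p,d,i=shot('wrist','w1'); p,d,i=shot('wrist','w1'); go([.63,.067,.2],-.749); blend([.63,.067,.16],-.749,16)
E
```

```text
t 1.0 pos [0.5033 0.2373 0.2302] yaw 1.4098 tilt [ 0.0004 -0.0016  0.    ] w 0.0851 F [-0.5  0.3 -0.7]
shift(mm) [-147.7  152.3   30.5] roll 2.158817715595939
[-0.0092,0.0095,0.0044,0.135], [-0.0079,0.0107,0.0044,0.135], [-0.0064,0.0116,0.0044,0.135], [-0.0047,0.0124,0.0044,0.135], [-0.0030,0.0129,0.0044,0.135], [-0.0013,0.0132,0.0044,0.135], [0.0005,0.0133,0.0044,0.135], [0.0023,0.0131,0.0044,0.135], [0.0040,0.0126,0.0044,0.135], [0.0057,0.0120,0.0044,0.135], [0.0073,0.0111,0.0044,0.135], [0.0087,0.0100,0.0044,0.135], [0.0100,0.0088,0.0044,0.135], [0.0110,0.0073,0.0044,0.135], [0.0119,0.0058,0.0044,0.135], [0.0126,0.0041,0.0044,0.135],
```

View pics/w1.png

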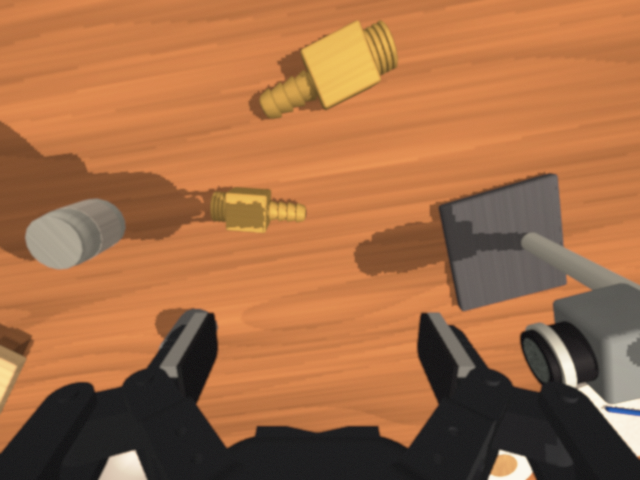

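The wrist view shows the foot's four corners near (440,206), (556,175), (565,283) and (463,309). The lens glass is centred near (538,357), and the small connector spans (210–306, 208) with its tail to the right (+y).

```bash
python3 - <<'E'
from h import *
p,d,K,T=load('wrist'); W=cloud(d,K,T); hsv=cv2.cvtColor(p,cv2.COLOR_RGB2HSV)
# foot: dark grey above bench
f=(abs(W[...,2]-.014)<.006)&(hsv[...,1]<70); M=np.zeros(f.shape,bool); M[165:315,430:575]=1
m=cv2.morphologyEx((f&M).astype(np.uint8),cv2.MORPH_OPEN,np.ones((3,3)))
c=max(cv2.findContours(m,0,1)[0],key=cv2.contourArea)[:,0]
P=ray(c,.014,K,T)[:,:2]*1000
print('foot',cv2.minAreaRect(P.astype(np.float32)), 'bench z',np.nanmedian(W[100:150,420:520,2]))
q=ray([(440,206),(556,175),(565,283),(463,309)],.014,K,T)[:,:2]*1000; print('corners',q.round(1))
for a,b in((0,1),(1,2),(3,2),(0,3)): e=q[b]-q[a]; print('edge',np.linalg.norm(e).round(1),np.degrees(np.arctan2(e[1],e[0])).round(1))
# white ring
wh=(hsv[...,2]>170)&(hsv[...,1]<40)&(W[...,2]>.1)
N,L,s,cc=cv2.connectedComponentsWithStats(wh.astype(np.uint8))
for i in range(1,N):
    if s[i,4]>30: w=W[L==i]; print('white',s[i],w.mean(0).round(4),w.min(0).round(4),w.max(0).round(4))
# glass: greyish dark green disc
for v in range(330,386,6): print(v,[(tuple((W[v,u]*1000).round().astype(int).tolist()),tuple(p[v,u].tolist())) for u in range(520,556,6)])
# connector
m=cv2.inRange(hsv,(15,80,50),(35,255,255)); M=np.zeros_like(m);M[180:240,200:315]=255
w=W[(m&M)>0]; w=w[(w[:,2]>.008)]
t=w[w[:,2]>.033]; print('conn',len(w),'zmax',w[:,2].max(),'rect',cv2.minAreaRect((w[:,:2]*1000).astype(np.float32)),'body top',len(t),cv2.minAreaRect((t[:,:2]*1000).astype(np.float32)))
E
```

```text
foot ((579.6032104492188, 427.3051452636719), (129.14474487304688, 119.13612365722656), 8.045673370361328) bench z 0.0005041199769582061
corners [[524.4 360.3]
 [510.8 477.5]
 [634.8 494.4]
 [650.  380.9]]
edge 117.9 96.7
edge 125.2 7.8
edge 114.6 97.7
edge 127.3 9.3
white [547 334  30  53 579] [0.5791 0.3713 0.197 ] [0.5681 0.3667 0.1837] [0.5953 0.3773 0.2032]
white [612 397  28   8  59] [0.6079 0.4041 0.2045] [0.6058 0.3964 0.2036] [0.6095 0.412  0.2059]
330 [((699, 454, 0), (218, 135, 78)), ((581, 369, 161), (87, 74, 63)), ((573, 366, 173), (43, 40, 37)), ((571, 367, 177), (111, 106, 96)), ((569, 369, 180), (153, 144, 130)), ((568, 372, 182), (153, 145, 130))]
336 [((584, 364, 163), (105, 65, 39)), ((578, 363, 172), (21, 20, 20)), ((573, 362, 179), (17, 16, 16)), ((572, 365, 181), (23, 22, 21)), ((571, 367, 184), (113, 107, 97)), ((569, 369, 187), (181, 172, 154))]
342 [((590, 365, 162), (111, 68, 43)), ((584, 364, 171), (62, 64, 60)), ((578, 363, 178), (59, 60, 56)), ((573, 363, 185), (24, 21, 23)), ((573, 366, 186), (21, 19, 20)), ((571, 367, 190), (166, 158, 142))]
348 [((724,
[... 964 characters left out ...]
 61)), ((589, 365, 195), (21, 20, 20))]
378 [((772, 456, 0), (201, 124, 74)), ((772, 463, 0), (201, 124, 73)), ((774, 471, 0), (200, 124, 73)), ((606, 367, 180), (41, 38, 34)), ((599, 366, 188), (65, 67, 60)), ((593, 365, 195), (25, 22, 24))]
384 [((781, 456, 0), (196, 121, 72)), ((783, 464, 0), (191, 118, 69)), ((785, 472, -1), (187, 115, 68)), ((784, 479, 1), (173, 107, 62)), ((505, 301, 290), (27, 27, 28)), ((506, 303, 290), (30, 31, 31))]
conn 2860 zmax 0.04060266243935989 rect ((497.7316589355469, 175.44146728515625), (94.0106201171875, 37.9012451171875), 76.61965942382812) body top 1720 ((493.46514892578125, 157.44606018066406), (55.2924919128418, 37.862754821777344), 76.4463882446289)
```

```bash
python3 - <<'E'
from h import *
p,d,K,T=load('wrist'); W=cloud(d,K,T)
a=np.radians(98.05); n=np.array([np.cos(a),np.sin(a)]); t=np.array([-n[1],n[0]])
s=W[...,:2]@n*1000; l=W[...,:2]@t*1000; z=W[...,2]*1000
M=np.zeros(s.shape,bool); M[320:395,510:575]=1
print('glass plane', np.median(s[348:366,530:542]))
m=M&(abs(s-np.median(s[348:366,530:542]))<3)&(z<230)
# glass colour (greenish-grey), excludes black rim
g=m&(p[...,1]>46)&(p[...,1].astype(int)>=p[...,0])&(p[...,0]<80)
for nm,q in(('rim',m),('glass',g)):
    P=np.c_[l[q],z[q]].astype(np.float32); h=cv2.convexHull(P)[:,0]
    c,r=cv2.minEnclosingCircle(P); C=circ(h); print(nm,q.sum(),c,r,C,'mean',P.mean(0),P.min(0),P.max(0), 'world',(t*C[0][0]+n*276.9).round(1))
print('foot centre lateral',np.array([579.6,427.3])@t)
E
```

```text
glass plane 278.63425445516236
rim 1288 (-635.068115234375, 179.77354431152344) 20.734880447387695 (array([-636.17067281,  180.67149942]), np.float64(19.486152345111)) mean [-632.75385  182.65846] [-655.78796  160.52505] [-616.36896  199.74011] world [591.1 363.3]
glass 586 (-636.6958618164062, 179.83616638183594) 14.97430419921875 (array([-636.15922172,  179.55464722]), np.float64(14.141027028465208)) mean [-635.9917   180.20924] [-650.54     165.28825] [-621.7329   193.87737] world [591.1 363.3]
foot centre lateral -633.7266648563594
```

Call:
step_arm([
  [-0.009,0.01,0.004,0.135],
  [-0.008,0.011,0.004,0.135],
  [-0.006,0.012,0.004,0.135],
  [-0.005,0.012,0.004,0.135],
  [-0.003,0.013,0.004,0.135],
  [-0.001,0.013,0.004,0.135],
  [0.0,0.013,0.004,0.135],
  [0.002,0.013,0.004,0.135],
])

```text
clock: 1.8
eef_pos: [0.5633, 0.1564, 0.1986]
tool_rot: [0.986, 0.165, -0.001, -0.0]
ft_force: [-0.1, -0.4, -0.1]
grip_width: 0.0856
```

Call:
step_arm([
  [0.004,0.013,0.004,0.135],
  [0.006,0.012,0.004,0.135],
  [0.007,0.011,0.004,0.135],
  [0.009,0.01,0.004,0.135],
  [0.01,0.009,0.004,0.135],
  [0.011,0.007,0.004,0.135],
  [0.012,0.006,0.004,0.135],
  [0.012,0.004,0.004,0.135],
])

```text
clock: 2.6
eef_pos: [0.6272, 0.0719, 0.1665]
tool_rot: [0.931, -0.366, -0.001, 0.0]
ft_force: [0.1, 0.9, -0.0]
grip_width: 0.0855
```

```bash
cat >> h.py <<'E'
def rings(lo,hi,rm=(20,28)):
    p,d,K,T=load('wrist'); W=cloud(d,K,T); out=[]
    m=((W[...,2]>lo)&(W[...,2]<hi)); 
    N,L,s,c=cv2.connectedComponentsWithStats(m.astype(np.uint8))
    for i in range(1,N):
        if s[i,4]>150:
            w=W[L==i]; h=cv2.convexHull((w[:,:2]*1000).astype(np.float32))[:,0]; C,r=circ(h)
            print('comp',c[i].round(),s[i,4],'C',C.round(1),'r',r.round(1),'z',np.median(w[:,2]).round(4))
E
python3 - <<'E'
from h import *
shot('wrist','w2'); rings(.052,.066); go([.63,.067,.022],-.749)
E
```

```text
comp [324. 242.] 1238 C [631.1  66.7] r 23.7 z 0.0598
comp [263. 384.] 809 C [488.9  -2.7] r 26.6 z 0.061
comp [609. 405.] 417 C [ 714.2 -223.2] r 11.5 z 0.0592
comp [501. 461.] 178 C [ 615.4 -220.5] r 21.5 z 0.0627
t 2.65 pos [0.628  0.0701 0.1656] yaw -0.7544 tilt [-0.0017 -0.0012  0.    ] w 0.0853 F [ 1.3 -1.5  0.5]
shift(mm) [  3.6   0.5 143.6] roll -0.005393733849907267
```

View pics/w2.png

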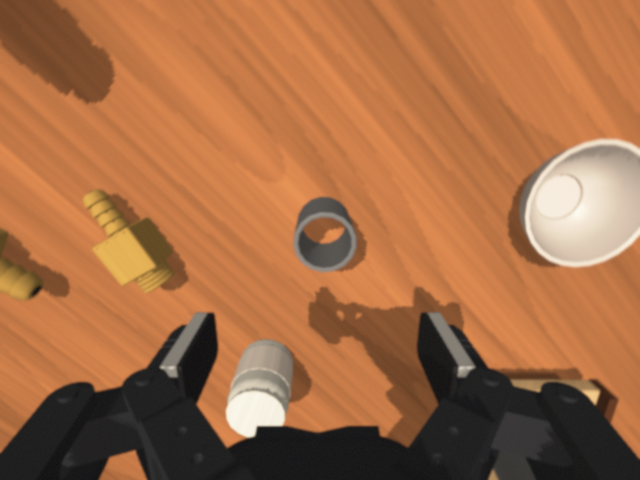

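The sleeve is centred ahead at pixel (325,241), world (631,67) mm with r = 23.7, which matches its size. The tin at (265,385) is clear of the fingers.

Call:
step_arm([
  [0.0046,0,0.024,0.0],
  [0,0,0.024,0],
  [0,0,0.024,0],
  [0,0,0.024,0],
  [0,0,0.024,0],
  [0,0,0.022,0],
  [0,0,0,0],
  [0,0,0,0],
])

```text
clock: 3.45
eef_pos: [0.6304, 0.0691, 0.0251]
tool_rot: [0.932, -0.363, -0.001, 0.0]
ft_force: [-0.0, 0.4, 0.4]
grip_width: 0.0854
```

Call:
step_arm([
  [0,0,0,0],
  [0,0,0,0],
  [0,0,0,0],
  [0,0,0,0],
  [0,0,0,0],
  [0,0,0,0],
  [0,0,0,0],
  [0,0,0,0],
], fingers=0.03)

```text
clock: 4.25
eef_pos: [0.6324, 0.0687, 0.0273]
tool_rot: [0.932, -0.363, 0.001, -0.001]
ft_force: [0.3, 1.1, 6.1]
grip_width: 0.0468
```

Call:
step_arm([
  [0,0,-0.01,0],
  [0,0,-0.02,0],
  [0,0,-0.025,0],
  [0,0,-0.025,0],
  [0,0,-0.025,0],
  [0,0,-0.025,0],
  [0,0,-0.02,0],
  [0,0,0,0],
])

```text
clock: 5.05
eef_pos: [0.633, 0.0686, 0.1793]
tool_rot: [0.932, -0.364, 0.003, -0.002]
ft_force: [1.4, 0.0, -1.0]
grip_width: 0.0466
```

```bash
python3 - <<'E'
from h import *
go([.5719,-.2708,.18],-.749)
E
```

```text
t 5.05 pos [0.633  0.0686 0.1793] yaw -0.7441 tilt [0.0068 0.0007 0.    ] w 0.0466 F [ 1.4  0.  -1. ]
shift(mm) [184.9 291.1  -1.3] roll 0.004926002070983593
```

Call:
step_arm([
  [0.01,0.015,0,0],
  [0.02,0.031,0,0],
  [0.028,0.045,0,0],
  [0.029,0.045,0,0],
  [0.029,0.045,0,0],
  [0.029,0.045,0,0],
  [0.024,0.04,0,0],
  [0.016,0.025,0,0.005],
])

```text
clock: 5.85
eef_pos: [0.5694, -0.2615, 0.173]
tool_rot: [0.93, -0.368, -0.002, 0.001]
ft_force: [-0.3, 0.6, -0.6]
grip_width: 0.047
```

```bash
python3 - <<'E'
from h import *
shot('wrist','w3');shot('wrist','w3');shot('wrist','w3'); rings(.104,.117); rings(.135,.23); rings(.044,.056); go([.5719,-.2708,.18],-.749)
p,d,K,T=load('wrist'); W=cloud(d,K,T)
hsv=cv2.cvtColor(p,cv2.COLOR_RGB2HSV)
for nm,zz in(('board',.05),):
    m=((abs(W[...,2]-zz)<.005)&(hsv[...,1]>50)).astype(np.uint8)
    print(nm,cv2.minAreaRect((W[m>0][:,:2]*1000).astype(np.float32)))
E
```

```text
comp [330. 162.] 1835 C [ 617.3 -223.3] r 23.7 z 0.1101
comp [351. 415.] 180 C [ 498.5 -369.1] r 10.2 z 0.1097
comp [318. 346.] 25825 C [ 579.3 -252.8] r 45.0 z 0.2016
comp [ 5. 57.] 549 C [489.8  -6.9] r 24.7 z 0.0482
comp [330. 151.] 37930 C [ 601.1 -241.6] r 115.9 z 0.0504
comp [327. 155.] 2426 C [ 617.1 -223.6] r 19.8 z 0.0504
comp [275. 410.] 1045 C [ 424.4 -356.8] r 28.7 z 0.0503
comp [371. 407.] 863 C [ 492.6 -422.4] r 22.6 z 0.0503
t 6.0 pos [ 0.57   -0.2602  0.173 ] yaw -0.7539 tilt [-0.0037  0.0015  0.    ] w 0.0468 F [-0.   0.6 -1.3]
shift(mm) [ 8.6  6.5 -7. ] roll -0.004930949819957675
board ((497.4443359375, -231.3866424560547), (337.8112487792969, 296.7862243652344), 46.334712982177734)
```

View pics/w3.png

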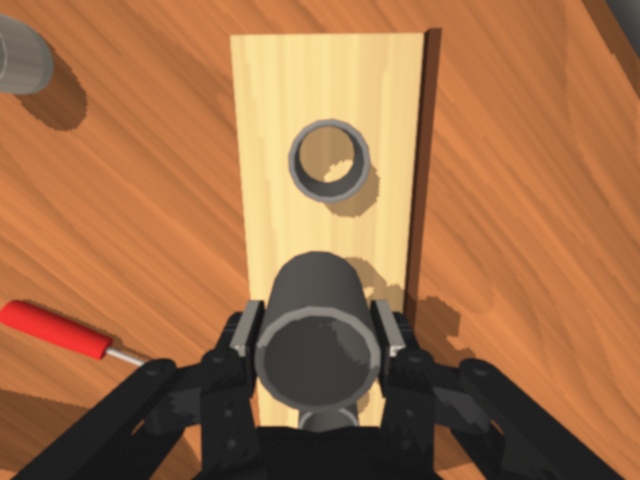

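The sleeve is held upright with its rim centred near (319,356). Sleeve_a is at (330,161), and the tail of the row shows at (330,418).

```bash
python3 - <<'E'
from h import *
p,d,K,T=load('wrist'); o,M,y=tool(); W=cloud(d,K,T)
print('rim z', [W[v,u].round(4).tolist() for u,v in((319,402),(260,370),(378,370),(300,400),(319,309))])
P=ray([(256,356),(383,356),(319,306),(319,405)],o['eef_pos'][2]+.0327,K,T); 
q=(P-o['eef_pos'])@M; print((q*1000).round(1), 'circ',circ(q[:,:2]*1000))
go([.5721,-.2712,.18],-.755)
E
```

```text
rim z [[0.5554, -0.2802, 0.2033], [0.5512, -0.2523, 0.2059], [0.5837, -0.2822, 0.2065], [0.552, -0.273, 0.2054], [0.5852, -0.2485, 0.2064]]
[[-20.4   1.1 -32.6]
 [ 26.7   1.1 -32.8]
 [  3.  -19.7 -32.7]
 [  2.9  23.8 -32.7]] circ (array([3.13468949, 2.02943431]), np.float64(22.67077128859045))
t 6.0 pos [ 0.57   -0.2602  0.173 ] yaw -0.7539 tilt [-0.0037  0.0015  0.    ] w 0.0468 F [-0.   0.6 -1.3]
shift(mm) [ 9.   6.6 -7. ] roll 0.0010690501800425523
```

```bash
python3 - <<'E'
from h import *
p,d,K,T=load('wrist')
P=ray([(256,356),(383,356),(319,306),(319,405)],.2057,K,T); C,r=circ(P[:,:2]*1000); print('held',C.round(1),r)
hsv=cv2.cvtColor(p,cv2.COLOR_RGB2HSV); W=cloud(d,K,T)
# left board edge: first column with z>.045 per row
e=[]
for v in range(45,290,5):
    u=np.argmax((W[v,200:320,2]>.04)&(W[v,200:320,2]<.06))+200; e.append((u,v))
E=ray(e,.05,K,T)[:,:2]*1000; f=cv2.fitLine(E.astype(np.float32),cv2.DIST_HUBER,0,.01,.01).ravel()
ang=np.degrees(np.arctan2(f[1],f[0])); dv=f[:2]*np.sign(f[0]); print('edge ang',ang)
a=np.array([617.3,-223.3]); nrm=np.array([dv[1],-dv[0]]); print('a dist from left edge (65 if centred)',(a-f[2:])@nrm)
for dd in (dv,np.array([.686,.7275])):
    t=a-66*dd; s=t-C; yaw=-.755
    print('gap',t.round(1),'shift tool x,y',(s@[np.cos(yaw),np.sin(yaw)]).round(1),(s@[np.sin(yaw),-np.cos(yaw)]).round(1))
for k in range(4):
    o,M,y=tool(); print(o['eef_pos'].round(4),y.round(4)); vision.camera('top')
E
```

```text
held [ 571.  -263.9] 22.674641697859364
edge ang 47.2295
a dist from left edge (65 if centred) 64.26784107770142
gap [ 572.5 -271.7] shift tool x,y 6.5 4.7
gap [ 572.  -271.3] shift tool x,y 5.8 4.7
[ 0.57   -0.2602  0.173 ] -0.7539
[ 0.5707 -0.2585  0.1733] -0.7515
[ 0.5712 -0.2575  0.1737] -0.7498
[ 0.5718 -0.2568  0.1741] -0.7485
```

Call:
step_arm([
  [0.003,0.002,0.004,0],
  [0.003,0.002,0.006,0],
  [0,0,0.006,0],
  [0,0,0,0],
  [0,0,0,0],
  [0,0,0,0],
  [0,0,0,0],
  [0,0,0,0],
])

```text
clock: 7.0
eef_pos: [0.5743, -0.2646, 0.1596]
tool_rot: [0.931, -0.366, 0.0, 0.0]
ft_force: [0.3, -0.9, -1.0]
grip_width: 0.0468
```

```bash
python3 - <<'E'
from h import *
for k in range(3):
    p,d,i=shot('wrist','w4'); o,M,y=tool(); print(o['clock'],o['eef_pos'].round(4),y.round(4),M[:,2].round(4),i['T'][:3,3].round(4))
rings(.104,.117)
K,T=i['mtx'],i['T']
g=p.copy(); cv2.imwrite('pics/c4.png',cv2.resize(p[280:430,230:410,::-1],None,fx=4,fy=4))
E
```

```text
7.05 [ 0.5743 -0.2646  0.1596] -0.749 [ 5.e-04 -2.e-04 -1.e+00] [ 0.6309 -0.2054  0.3025]
7.1 [ 0.5742 -0.2646  0.1595] -0.749 [ 4.e-04 -1.e-04 -1.e+00] [ 0.6308 -0.2054  0.3025]
7.15 [ 0.5742 -0.2646  0.1595] -0.749 [ 3.e-04 -1.e-04 -1.e+00] [ 0.6308 -0.2054  0.3024]
comp [322. 168.] 2080 C [ 617.3 -223.3] r 23.7 z 0.1101
comp [320. 423.] 460 C [ 484.7 -366.6] r 22.3 z 0.1083
```

View pics/c4.png

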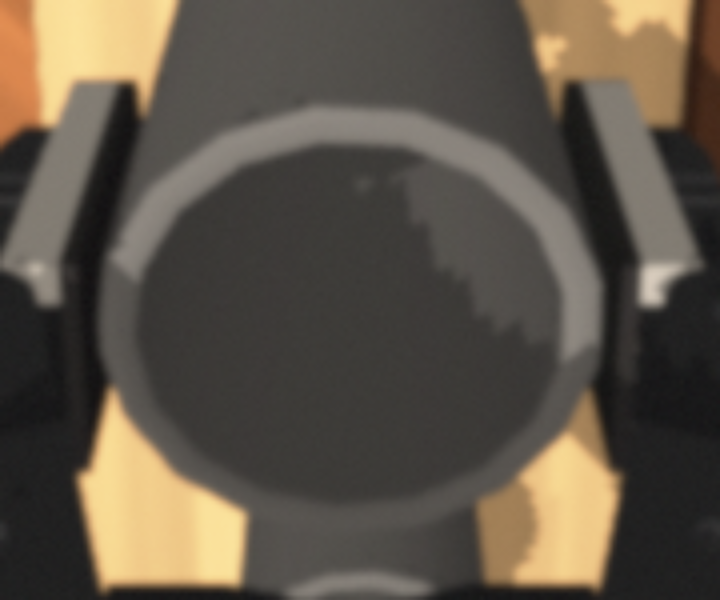

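The held rim spans u 255–380.5 and v 306–410, and it is upright between the pads.

```bash
python3 - <<'E'
from h import *
p,d,K,T=load('wrist'); W=cloud(d,K,T)
print('rim depth z',[W[v,u,2].round(4) for u,v in((318,309),(277,320),(318,408),(258,357),(378,357))])
P=ray([(255,357),(380.5,357),(317.8,306.3),(317.8,410)],.1925,K,T); C,r=circ(P[:,:2]*1000); print('held',C.round(1),r)
a=np.array([617.3,-223.3]); yaw=-.749
c=np.array([482,-367.3])
for dd in ((np.cos(np.radians(47.2)),np.sin(np.radians(47.2))),np.array([.686,.7275])):
    t=a-66*np.array(dd); s=t-C
    print('gap',t.round(1),'shift tool x,y',(s@[np.cos(yaw),np.sin(yaw)]).round(1),(s@[np.sin(yaw),-np.cos(yaw)]).round(1))
    print('c off line',(c-a)@[dd[1],-dd[0]],np.linalg.norm(c-a))
E
```

```text
rim depth z [np.float64(0.1923), np.float64(0.1914), np.float64(0.1921), np.float64(0.1924), np.float64(0.1914)]
held [ 574.5 -266.3] 23.08439818232592
gap [ 572.5 -271.7] shift tool x,y 2.2 5.4
c off line -1.4341028535807627 197.5907133445294
gap [ 572.  -271.3] shift tool x,y 1.6 5.4
c off line 0.3532500000000329 197.5907133445294
```

Call:
step_arm([
  [0.0018,0.0054,0,0],
  [0,0,0,0],
  [0,0,0.015,0],
  [0,0,0.02,0],
  [0,0,0.02,0],
  [0,0,0.015,0],
  [0,0,0.007,0],
  [0,0,0,0],
])

```text
clock: 7.95
eef_pos: [0.571, -0.2695, 0.0811]
tool_rot: [0.931, -0.366, -0.001, -0.0]
ft_force: [-0.7, 0.3, -0.9]
grip_width: 0.0467
```

Call:
step_arm([
  [0,0,0.001,0],
  [0,0,0.001,0],
  [0,0,0.001,0],
  [0,0,0,0],
  [0,0,0,0],
  [0,0,0,0],
  [0,0,0,0],
  [0,0,0,0],
])

```text
clock: 8.75
eef_pos: [0.5718, -0.2698, 0.0793]
tool_rot: [0.931, -0.366, 0.0, 0.0]
ft_force: [0.5, 0.8, -1.3]
grip_width: 0.0469
```

```bash
python3 - <<'E'
from h import *
shot('wrist'); go([.5722,-.2715,.077],-.749); rings(.104,.117)
E
```

```text
t 8.8 pos [ 0.5718 -0.2697  0.0793] yaw -0.749 tilt [ 0. -0.  0.] w 0.0469 F [-0.3 -0.4 -0. ]
shift(mm) [1.5 1.  2.3] roll 1.640563083693536e-05
comp [319. 177.] 6300 C [ 617.4 -223.2] r 23.7 z 0.11
comp [317. 353.] 7450 C [ 572.6 -269.9] r 29.2 z 0.1114
```

Call:
step_arm([
  [0,0,0.0007,0],
  [0,0,0,0],
  [0,0,0.0007,0],
  [0,0,0,0],
  [0,0,0.0006,0],
  [0,0,0,0],
  [0,0,0,0],
  [0,0,0,0],
])

```text
clock: 9.6
eef_pos: [0.5719, -0.2698, 0.0774]
tool_rot: [0.931, -0.366, 0.0, 0.0]
ft_force: [-0.1, 0.0, 0.3]
grip_width: 0.0468
```

Call:
step_arm([
  [0,0,0.0005,0],
  [0,0,0,0],
  [0,0,0.0005,0],
  [0,0,0,0],
  [0,0,0,0],
  [0,0,0,0],
  [0,0,0,0],
  [0,0,0,0],
])

```text
clock: 10.4
eef_pos: [0.5718, -0.2698, 0.0773]
tool_rot: [0.931, -0.366, 0.0, 0.0]
ft_force: [-1.5, 0.9, 5.4]
grip_width: 0.0468
```

Contact at 5.4 N; releasing with a small opening and rising.

Call:
step_arm([
  [0,0,0,0],
  [0,0,0,0],
  [0,0,0,0],
  [0,0,0,0],
  [0,0,0,0],
  [0,0,0,0],
  [0,0,0,0],
  [0,0,0,0],
], fingers=0.07)

```text
clock: 11.2
eef_pos: [0.5718, -0.2697, 0.0763]
tool_rot: [0.931, -0.366, 0.0, -0.0]
ft_force: [-0.4, 0.2, 0.1]
grip_width: 0.0703
```

Call:
step_arm([
  [0,0,-0.005,0],
  [0,0,-0.01,0],
  [0,0,-0.02,0],
  [0,0,-0.03,0],
  [0,0,-0.03,0],
  [0,0,-0.03,0],
  [0,0,-0.02,0],
  [0,0,0,0],
])

```text
clock: 12.0
eef_pos: [0.5738, -0.2707, 0.2267]
tool_rot: [0.931, -0.366, 0.005, 0.0]
ft_force: [0.9, 0.2, 0.5]
grip_width: 0.07
```

```bash
python3 - <<'E'
from h import *
shot('wrist','w5'); rings(.104,.117)
go([.495,.16,.2],None)
p,d,i=shot('top','top5'); W=cloud(d,i['mtx'],i['T'])
b=p[170:320,330:490,::-1]; cv2.imwrite('pics/c5.png',np.hstack([cv2.resize(b,(400,375)),cv2.resize(cv2.imread('pics/w5.png'),(400,375))]))
E
```

```text
comp [314. 151.] 1169 C [ 617.3 -223.4] r 23.7 z 0.1101
comp [313. 240.] 1053 C [ 571.4 -272.2] r 23.7 z 0.11
comp [314. 313.] 1004 C [ 527.9 -320. ] r 23.8 z 0.1098
comp [315. 378.] 943 C [ 483.  -368.3] r 23.9 z 0.1095
t 12.05 pos [ 0.5729 -0.2703  0.2241] yaw -0.7491 tilt [ 0.0048 -0.0023  0.    ] w 0.0701 F [ 0.4  0.5 -0.6]
shift(mm) [-350.2 -262.    22.7] roll None
```

View pics/c5.png

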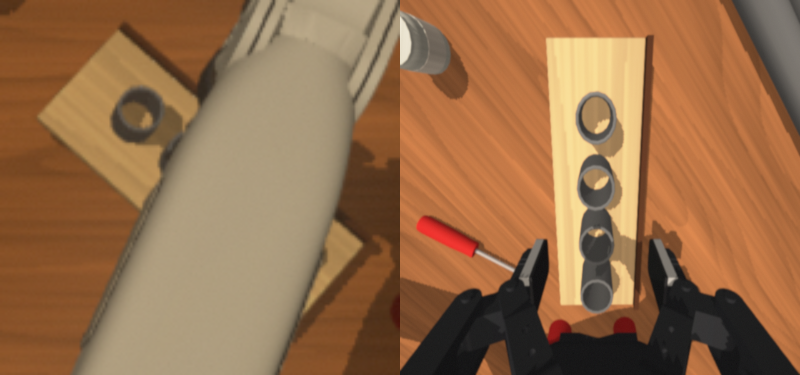

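Placing checked in one image: a (617.3, −223.4), b (527.9, −320.0), placed (571.4, −272.2). That is about 1.2 mm along the row and 0.5 mm across it from the middle, upright. Next, the connector.

```bash
python3 - <<'E'
from h import *
blend([.495,.165,.15],-.236,14)
E
```

```text
[-0.0252,-0.0190,0.0052,-0.037], [-0.0245,-0.0199,0.0052,-0.037], [-0.0237,-0.0208,0.0052,-0.037], [-0.0229,-0.0216,0.0052,-0.037], [-0.0221,-0.0225,0.0052,-0.037], [-0.0213,-0.0233,0.0052,-0.037], [-0.0204,-0.0240,0.0052,-0.037], [-0.0195,-0.0248,0.0052,-0.037], [-0.0186,-0.0255,0.0052,-0.037], [-0.0177,-0.0261,0.0052,-0.037], [-0.0167,-0.0268,0.0052,-0.037], [-0.0157,-0.0274,0.0052,-0.037], [-0.0147,-0.0279,0.0052,-0.037], [-0.0137,-0.0284,0.0052,-0.037],
```

Call:
step_arm([
  [-0.025,-0.019,0,-0.037],
  [-0.0245,-0.02,0,-0.037],
  [-0.024,-0.021,0,-0.037],
  [-0.023,-0.0215,0,-0.037],
  [-0.022,-0.0225,0,-0.037],
  [-0.021,-0.0235,0.005,-0.037],
  [-0.0205,-0.024,0.007,-0.037],
  [-0.0195,-0.025,0.01,-0.037],
])

```text
clock: 12.9
eef_pos: [0.5268, -0.0197, 0.1979]
tool_rot: [0.975, -0.224, -0.001, 0.0]
ft_force: [0.8, -0.1, 0.4]
grip_width: 0.07
```

Call:
step_arm([
  [-0.0185,-0.0255,0.01,-0.037],
  [-0.018,-0.026,0.01,-0.037],
  [-0.017,-0.027,0.01,-0.037],
  [-0.016,-0.0275,0.01,-0.037],
  [-0.015,-0.028,0.01,-0.037],
  [-0.014,-0.028,0.005,-0.037],
  [0,0,0,0],
  [0,0,0,0],
])

```text
clock: 13.7
eef_pos: [0.4917, 0.1658, 0.1429]
tool_rot: [0.993, -0.115, -0.001, 0.001]
ft_force: [0.1, -1.0, -0.4]
grip_width: 0.0701
```

```bash
cat >> h.py <<'E'
def conn(lo,box,ztop):
    p,d,K,T=load('wrist'); W=cloud(d,K,T); hsv=cv2.cvtColor(p,cv2.COLOR_RGB2HSV)
    m=cv2.inRange(hsv,(15,80,50),(35,255,255)); M=np.zeros_like(m); u0,v0,u1,v1=box; M[v0:v1,u0:u1]=255
    w=W[((m&M)>0)&(W[...,2]>lo)]
    print('conn',len(w),cv2.minAreaRect((w[:,:2]*1000).astype(np.float32)))
    t=w[abs(w[:,2]-ztop)<.004]; print('body top',len(t),np.median(t[:,2]).round(4),cv2.minAreaRect((t[:,:2]*1000).astype(np.float32)),np.median(t,0).round(4))
E
python3 - <<'E'
from h import *
shot('wrist','w6');shot('wrist','w6'); go([.4951,.1647,.006],-.236); conn(.008,(150,120,480,380),.038)
E
```

```text
t 13.8 pos [0.4926 0.1649 0.1437] yaw -0.232 tilt [-0.0012 -0.0008  0.    ] w 0.0699 F [0.1 0.5 0.3]
shift(mm) [  2.6  -0.5 137.7] roll 0.0040105725937067405
conn 8066 ((451.54345703125, 197.61766052246094), (94.99601745605469, 152.65438842773438), 63.16981506347656)
body top 4270 0.0379 ((449.246826171875, 196.19686889648438), (62.602149963378906, 160.7442626953125), 49.27686309814453) [0.485  0.1765 0.0379]
```

View pics/w6.png

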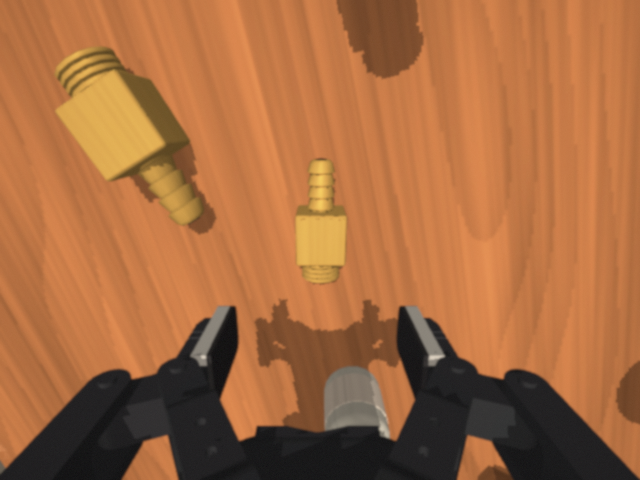

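The connector is centred and aligned, with its body's top face at u 296–346, v 206–265 and its tail pointing up the image. The bigger one, at the upper left, intruded into my box, so I'll measure again with a tighter one.

```bash
python3 - <<'E'
from h import *
conn(.008,(280,140,365,295),.038)
p,d,K,T=load('wrist'); q=ray([(296.5,206.5),(346,206.5),(344.5,265.5),(296,265.5)],.038,K,T)[:,:2]*1000; print(q.round(1),q.mean(0)); go([.4951,.1647,.006],-.236)
E
```

```text
conn 4653 ((497.88641357421875, 175.01174926757812), (94.49317169189453, 37.670528411865234), 76.8315658569336)
body top 2677 0.0382 ((493.5877990722656, 156.71434020996094), (55.65275573730469, 37.40701675415039), 75.84278106689453) [0.4949 0.1647 0.0382]
[[484.3 194. ]
 [519.  185.8]
 [508.6 141.2]
 [472.6 149.7]] [496.14821139 167.66573996]
t 13.8 pos [0.4926 0.1649 0.1437] yaw -0.232 tilt [-0.0012 -0.0008  0.    ] w 0.0699 F [0.1 0.5 0.3]
shift(mm) [  2.6  -0.5 137.7] roll 0.0040105725937067405
```

Call:
step_arm([
  [0.0028,0,0.02,0],
  [0,0,0.025,0],
  [0,0,0.025,0],
  [0,0,0.025,0],
  [0,0,0.02,0],
  [0,0,0.013,0],
  [0,0,0.006,0],
  [0,0,0,0],
])

```text
clock: 14.6
eef_pos: [0.4953, 0.1639, 0.0097]
tool_rot: [0.993, -0.116, -0.001, 0.0]
ft_force: [-0.5, -0.1, 1.6]
grip_width: 0.0698
```

Call:
step_arm([
  [0,0,0,0],
  [0,0,0,0],
  [0,0,0,0],
  [0,0,0,0],
  [0,0,0,0],
  [0,0,0,0],
  [0,0,0,0],
  [0,0,0,0],
])

```text
clock: 15.4
eef_pos: [0.4956, 0.1651, 0.0103]
tool_rot: [0.993, -0.115, -0.0, 0.0]
ft_force: [-1.1, -0.7, -0.2]
grip_width: 0.07
```

Call:
step_arm([
  [0,0,0.0015,0],
  [0,0,0.0015,0],
  [0,0,0,0],
  [0,0,0,0],
  [0,0,0,0],
  [0,0,0,0],
  [0,0,0,0],
  [0,0,0,0],
], fingers=0.02)

```text
clock: 16.2
eef_pos: [0.4955, 0.1651, 0.0072]
tool_rot: [0.993, -0.115, -0.0, 0.0]
ft_force: [0.5, 0.4, -2.3]
grip_width: 0.0372
```

Call:
step_arm([
  [0,0,0,0],
  [0,0,0,0],
  [0,0,-0.01,0],
  [0,0,-0.02,0],
  [0,0,-0.03,0],
  [0,0,-0.03,0],
  [0,0,-0.02,0],
  [0,0,0,0],
])

```text
clock: 17.0
eef_pos: [0.498, 0.1659, 0.1211]
tool_rot: [0.993, -0.115, 0.003, -0.002]
ft_force: [0.3, -0.4, -2.1]
grip_width: 0.0372
```

```bash
python3 - <<'E'
from h import *
a=np.radians(98.05); n=np.array([np.cos(a),np.sin(a)]); t=np.array([-n[1],n[0]])
L=-635.2*t+277.7*n; b=L-138*n; print('lens',L.round(1),'body',b.round(1))
go([b[0]/1e3,b[1]/1e3-.03,.173],.140); blend([b[0]/1e3,b[1]/1e3-.03,.173],.14,8)
E
```

```text
lens [590.1 363.9] body [609.4 227.3]
t 17.0 pos [0.498  0.1659 0.1211] yaw -0.231 tilt [0.007  0.0023 0.    ] w 0.0372 F [ 0.3 -0.4 -2.1]
shift(mm) [101.5 -56.3 -51. ] roll -0.37104989747599326
[0.0127,-0.0070,-0.0065,-0.046], [0.0130,-0.0064,-0.0065,-0.046], [0.0132,-0.0058,-0.0065,-0.046], [0.0135,-0.0052,-0.0065,-0.046], [0.0137,-0.0046,-0.0065,-0.046], [0.0139,-0.0039,-0.0065,-0.046], [0.0141,-0.0033,-0.0065,-0.046], [0.0142,-0.0026,-0.0065,-0.046],
```

Call:
step_arm([
  [0.0125,-0.007,-0.006,-0.046],
  [0.013,-0.0065,-0.006,-0.046],
  [0.013,-0.006,-0.006,-0.046],
  [0.0135,-0.005,-0.006,-0.046],
  [0.0135,-0.0045,-0.006,-0.046],
  [0.014,-0.004,-0.006,-0.046],
  [0.014,-0.0035,-0.006,-0.046],
  [0.014,-0.0025,-0.006,-0.046],
])

```text
clock: 17.8
eef_pos: [0.6058, 0.1965, 0.1635]
tool_rot: [0.998, 0.069, -0.002, 0.0]
ft_force: [0.5, 0.4, -3.3]
grip_width: 0.0369
```

Call:
step_arm([
  [0,0,0,0],
  [0,0,0,0],
  [0,0,0,0],
  [0,0,0,0],
  [0,0,0,0],
  [0,0,0,0],
  [0,0,0,0],
  [0,0,0,0],
])

```text
clock: 18.6
eef_pos: [0.6062, 0.1966, 0.1654]
tool_rot: [0.998, 0.068, 0.0, -0.0]
ft_force: [0.1, 0.6, -2.0]
grip_width: 0.0371
```

```bash
python3 - <<'E'
from h import *
shot('wrist','w7'); shot('scene','s7'); shot('top','t7')
go([.6094,.2273,.168],.140); 
a=np.hstack([cv2.resize(cv2.imread('pics/w7.png'),(400,300)),cv2.resize(cv2.imread('pics/s7.png')[140:260,340:500],(400,300))])
cv2.imwrite('pics/c7.png',np.vstack([a,np.hstack([cv2.resize(cv2.imread('pics/t7.png')[180:285,80:220],(400,300)),cv2.resize(cv2.imread('pics/w7.png')[180:420,160:480],(400,300))])]))
E
```

```text
t 18.75 pos [0.6062 0.1966 0.1653] yaw 0.137 tilt [0. 0. 0.] w 0.0373 F [ 0.9  0.1 -3.3]
shift(mm) [  7.3 -29.9  -2.7] roll -0.003032235612244527
```

View pics/c7.png

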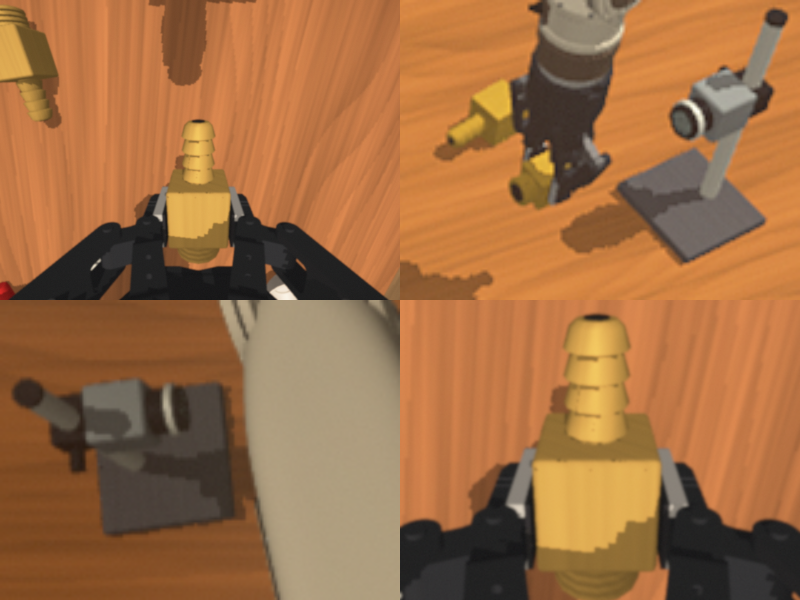

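The wrist picture shows the connector gripped square with its tail tip at (197,121) in the half-size view. The tail points toward the lens, which is off the frame. The camera stand is untouched.

```bash
python3 - <<'E'
from h import *
p,d,K,T=load('wrist'); W=cloud(d,K,T); hsv=cv2.cvtColor(p,cv2.COLOR_RGB2HSV); o,M,y=tool()
m=(cv2.inRange(hsv,(15,80,40),(35,255,255))>0); B=np.zeros(m.shape,bool); B[180:440,250:390]=1
w=W[m&B&(W[...,2]>.12)]; q=(w-o['eef_pos'])@M*1000   # tool frame: x jaw, -y toward lens, z down
top=q[(abs(q[:,2]-np.median(q[(abs(q[:,1])<15)&(abs(q[:,0])<15)][:,2]))<4)&(abs(q[:,1])<18)&(abs(q[:,0])<15)]
A=np.c_[top[:,:2],np.ones(len(top))]; c=np.linalg.lstsq(A,top[:,2],rcond=None)[0]; print('top plane slopes x,y',c, len(top))
r=cv2.minAreaRect(q[:,:2].astype(np.float32)); print('rect tool',r,'ymin',q[:,1].min(),'zrange',q[:,2].min(),q[:,2].max())
tail=q[q[:,1]<-24]
for a in range(-60,-22,5):
    s=tail[(tail[:,1]>=a)&(tail[:,1]<a+5)]
    if len(s): print(a,len(s),'x',s[:,0].min().round(1),s[:,0].max().round(1),'top z',np.percentile(s[:,2],3).round(1))
E
```

```text
top plane slopes x,y [ 5.94935988e-04 -3.27358248e-03 -3.11595101e+01] 6577
rect tool ((-0.24818801879882812, -10.434257507324219), (94.11038970947266, 41.70592498779297), 89.3575439453125) ymin -57.467315519703654 zrange -35.42135160095711 5.407744676580742
-60 358 x -7.5 8.2 top z -20.2
-55 714 x -9.1 9.8 top z -22.0
-50 601 x -9.6 10.3 top z -22.6
-45 706 x -9.4 10.1 top z -22.1
-40 529 x -9.8 10.5 top z -22.4
-35 688 x -9.6 10.3 top z -22.7
-30 473 x -9.6 9.6 top z -21.7
-25 132 x -8.6 10.0 top z -22.0
```

Call:
step_arm([
  [0.001,-0.004,-0.0005,-0.0035],
  [0.0015,-0.006,-0.0005,0],
  [0.0015,-0.006,-0.0005,0],
  [0.0015,-0.006,-0.0005,0],
  [0.001,-0.005,-0.0005,0],
  [0.0008,-0.0033,-0.0002,0],
  [0,0,0,0],
  [0,0,0,0],
])

```text
clock: 19.55
eef_pos: [0.6092, 0.2277, 0.1679]
tool_rot: [0.998, 0.07, -0.0, 0.0]
ft_force: [0.3, -0.1, -3.2]
grip_width: 0.0376
```

Call:
step_arm([
  [0,0,0,0],
  [0,0,0,0],
  [0,0,0,0],
  [0,0,0,0],
  [0,0,0,0],
  [0,0,0,0],
  [0,0,0,0],
  [0,0,0,0],
])

```text
clock: 20.35
eef_pos: [0.6093, 0.2277, 0.168]
tool_rot: [0.998, 0.07, 0.0, -0.0]
ft_force: [0.5, 0.6, -3.1]
grip_width: 0.0368
```

```bash
python3 - <<'E'
from h import *
shot('wrist','w8'); shot('scene','s8'); go([.6093,.2278,.168],.1405)
p,d,K,T=load('wrist'); W=cloud(d,K,T)
hsv=cv2.cvtColor(p,cv2.COLOR_RGB2HSV)
f=(abs(W[...,2]-.014)<.006)&(hsv[...,1]<70); print('foot px',f.sum()); 
ys,xs=np.where(f); print(xs.min() if len(xs) else None, xs.max() if len(xs) else None, ys.min() if len(ys) else None,ys.max() if len(ys) else None)
a=np.hstack([cv2.resize(cv2.imread('pics/w8.png'),(400,300)),cv2.resize(cv2.imread('pics/s8.png')[140:260,340:500],(400,300))]); cv2.imwrite('pics/c8.png',a)
E
```

```text
t 20.45 pos [0.6092 0.2277 0.168 ] yaw 0.1405 tilt [0. 0. 0.] w 0.0371 F [-0.7 -0.1 -2.1]
shift(mm) [ 0.1 -0.1  0. ] roll 4.335968213720065e-05
foot px 7007
230 475 0 479
```

View pics/c8.png

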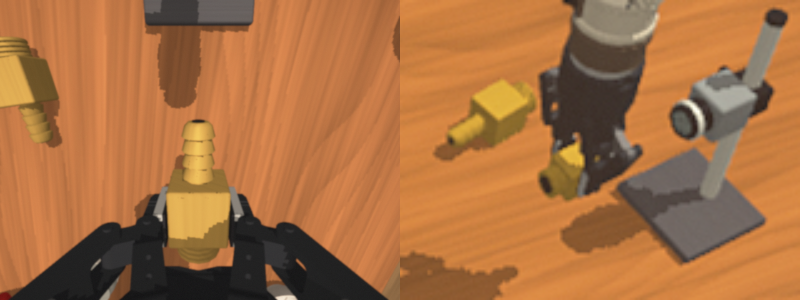

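The foot's front edge shows in the same wrist picture as the held connector (half-size u 145–253, v about 12), so I can check the alignment in one frame.

```bash
python3 - <<'E'
from h import *
p,d,K,T=load('wrist'); o,M,y=tool(); 
g=cv2.cvtColor(p,cv2.COLOR_RGB2HSV); dark=(g[...,1]<90)
for v in(6,12,16):
    r=dark[v,200:560]; xs=np.where(r)[0]+200; q=(ray([(xs.min(),v),(xs.max()+1,v)],.014,K,T)-o['eef_pos'])@M*1000; print('row',v,xs.min(),xs.max(),q.round(1)[:,:2],'mid x',q[:,0].mean().round(1))
W=cloud(d,K,T); e=[]
for u in range(310,490,10):
    c=np.where((W[:60,u,2]>.0105)&dark[:60,u])[0]; e.append((u,c.max()+.5))
print(e[::6]); q=(ray(e,.014,K,T)-o['eef_pos'])@M*1000; f=np.polyfit(q[:,0],q[:,1],1); print('front edge: slope',f[0],'y',np.polyval(f,0),'expect -132.5')
E
```

```text
row 6 230 405 [[ -62.9 -163.6]
 [  64.9 -163.6]] mid x 1.0
row 12 231 405 [[ -62.4 -159.9]
 [  65.3 -159.8]] mid x 1.4
row 16 231 405 [[ -62.6 -157.3]
 [  65.5 -157.3]] mid x 1.4Traceback (most recent call last):
  File "<stdin>", line 8, in <module>
    return umr_maximum(a, axis, None, out, keepdims, initial, where)
ValueError: zero-size array to reduction operation maximum which has no identity
```

```bash
python3 - <<'E'
from h import *
p,d,K,T=load('wrist'); o,M,y=tool(); W=cloud(d,K,T); e=[]
for u in range(240,400,10):
    z=W[:60,u,2]; gray=p[:60,u].astype(int).mean(1)
    c=np.where(z>.0095)[0]; e.append((u,c.max()+.5))
print(e[::4]); q=(ray(e,.0115,K,T)-o['eef_pos'])@M*1000; f=np.polyfit(q[:,0],q[:,1],1); print('slope',f[0],'y',np.polyval(f,0),'expect -142.5')
E
```

```text
[(240, np.float64(38.5)), (280, np.float64(39.5)), (320, np.float64(39.5)), (360, np.float64(39.5))]
slope 0.00021098731861979436 y -142.749426485671 expect -142.5
```

The front edge is at −142.7 mm (expected −142.5) with slope about 0. A 1 mm lateral trim remains, then I'll settle and hand in.

Call:
step_arm([
  [0.0005,0,0,0],
  [0.0005,0,0,0],
  [0,0,0,0],
  [0,0,0,0],
  [0,0,0,0],
  [0,0,0,0],
  [0,0,0,0],
  [0,0,0,0],
])

```text
clock: 21.25
eef_pos: [0.6102, 0.2278, 0.168]
tool_rot: [0.998, 0.07, -0.0, -0.0]
ft_force: [-0.3, -0.2, -3.1]
grip_width: 0.037
```

```bash
python3 - <<'E'
from h import *
go([.6103,.2279,.168],.1405)
p,d,i=shot('scene'); W=cloud(d,i['mtx'],i['T'])
m=(W[...,2]>.1045); m[:, :140]=0; m[:,290:]=0; m[:230]=0; m[330:]=0
N,L,s,c=cv2.connectedComponentsWithStats(m.astype(np.uint8),connectivity=4)
for k in range(1,N):
    if s[k,4]>20: print(circ(cv2.convexHull((W[L==k][:,:2]*1000).astype(np.float32))[:,0]))
print(order.job_done())
E
```

```text
t 21.25 pos [0.6102 0.2278 0.168 ] yaw 0.1405 tilt [-0.  0.  0.] w 0.037 F [-0.3 -0.2 -3.1]
shift(mm) [ 0.1 -0.1 -0. ] roll -7.398272607428424e-06
(array([ 483.26019758, -369.71550182]), np.float64(23.748061814293003))
(array([ 527.10822463, -321.06934344]), np.float64(24.04260769511929))
(array([ 571.68122913, -273.26048883]), np.float64(23.80700633777858))
(array([ 617.67168069, -224.64631577]), np.float64(23.98118977459642))
the job is handed in; nothing more can be done
None
```

I placed the grey sleeve in the rack gap. The brass connector was still held in front of the inspection camera when I handed the job in at about 21 s, well under the 48 s limit.

- **Sleeve:** it went down with about 5 N of contact. The last scene picture shows it upright about 1 mm from the middle of the gap and less than 1 mm off the line. Its three neighbours are within about 1 mm of where they stood in the first scene picture.
- **Connector:** it is gripped across its square body and level to within about 0.003 rad. Its yaw matches the stand, because the foot's front edge was square to the tool. That edge measured at 142.7 mm against 142.5 mm expected, so the tail's tip should be 80 mm from the glass to about 1 mm. The arm was steady, with a grip width of 37 mm.
- **Disagreements:**
    - **Lens, sideways:** its position differed by about 2 mm between the glass and the foot, so I used a value between them and finished with a 1 mm trim.
    - **Lens height:** 180 mm came mainly from one wrist view, and a rough scene depth reading gave a few millimetres more.
    - **Fixed cameras:** they differ from the wrist camera by 1–4 mm in y, so I relied on the wrist view.
- **Not re-measured:** I did not measure the tin, screwdriver and bowl again at the end. The arm never went close to them.

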